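# Put the samples and reagents back in their holders

### The job

Clear up after the plating session: stand the two loose sample vials upright in the two empty wells of the vial rack, stand the amber bottle in the wide well and the dropper bottle in the narrow well of the bottle stand, and lay the loose petri dish flat and squarely on top of the dish that is already between the pins of the dish stand. Keep vials and bottles upright throughout, and leave the small white jar where it is.

Things in the scene. Friction and masses are not known exactly. Their poses are not given: they have to be found in the camera images.
- vial_a_mid (a point): First sample vial: a clear glass sample vial with ribbed white cap, half full of brown matter (the glass hardly shows: a white cap over a brown disc), upright and round: 27 mm across, 52 mm tall (the straight body reaches up to 42 mm, the cap on it is about as wide). The point is its centre, 26 mm above its foot; z is up. Loose, about 25 g. The two vials to be put away are alike.
- vial_b_mid (a point): Second sample vial: a clear glass sample vial with ribbed white cap, half full of brown matter (the glass hardly shows: a white cap over a brown disc), upright and round: 27 mm across, 52 mm tall (the straight body reaches up to 42 mm, the cap on it is about as wide). The point is its centre, 26 mm above its foot; z is up. Loose, about 25 g. The two vials to be put away are alike.
- amber_bottle_mid (a point): The wider bottle of brown glass with a blue screw cap and a paper label, upright and round: body 45 mm across, 88 mm tall (straight up to 50 mm, then the shoulder; cap 25 mm across from 77 mm up). The point is its centre, 44 mm above its foot; z is up. Loose, about 110 g.
- dropper_mid (a point): The slim brown glass dropper bottle with a black collar and rubber bulb, upright and round: body 32 mm across up to about 38 mm, then a sloping shoulder, black collar 19 mm across from 54 to 68 mm, bulb 13 mm across up to its top at 97 mm. The point is its centre, 48.5 mm above its foot; z is up. Loose, about 50 g; best held by the collar (about 61 mm above its foot), as the shoulder slopes.
- dish_mid (a point): The loose petri dish, lying flat on the bench: clear round dish with whitish bottom, 60 mm across, 16 mm high. The point is its centre, 8 mm above its underside; z is up. Loose, about 20 g; grip it across the rim.
- jar_mid (a point): Small white plastic jar with ribbed white screw cap, opaque, 31 mm across, 40 mm tall; the point is its centre, 20 mm above its foot. Loose; it stays where it stands.
- vial_rack: Vial rack: low white rack with a grey floor, 56 mm deep (its x) by 190 mm long (its y), top plate 18 mm above the bench, fixed to the bench in the run. Origin under its centre on the bench, z up. Four round through wells 40 mm wide in a row along its y, at y = -66, -22, +22 and +66 mm; the floor of the wells is 3 mm above the bench. The wells at -66 and -22 mm already hold vials like the loose ones (fixed there, tops at 55 mm); those at +22 and +66 mm are empty.
- bottle_stand: Bottle stand: low white stand with a grey floor, 74 mm deep (its x) by 136 mm long (its y), top plate 24 mm above the bench, fixed in the run. Origin under its centre on the bench, z up. Two round empty wells along its y: the wide one, 58 mm across, at y = +30 mm, and the narrow one, 44 mm across, at y = -36 mm; their floor is 3 mm above the bench.
- dish_stand: Dish stand: white square base 94 x 94 mm, 6 mm thick, fixed in the run, with four upright steel pins 6.4 mm thick at x, y = +-29 mm, their tops 46 mm above the bench. Origin under its centre on the bench, z up. A petri dish like the loose one (60 mm across, 16 mm high) is fixed between the pins, its top 22 mm above the bench; a dish has 7 mm of play to the pins. The sides facing its x and y are open between the pins (50 mm wide).
Mind the look-alikes: they are no part of the job. Leave any blue or green look-alike of the part that bears vial_a_mid alone.

How it is judged:
At the end, for the whole second after the job is handed in: Vials one in each empty rack well, amber bottle in the wide and dropper in the narrow well of its stand: within 10 mm of the well centre, down on its floor, upright (0.12 rad); the dish flat on the other, within 12 mm of the stand centre; all at rest; jar moved under 20 mm (((x of vial_a_mid in the frame of vial_rack between -0.01 and 0.01 m and y of vial_a_mid in the frame of vial_rack between 0.012 and 0.032 m and z of vial_a_mid in the frame of vial_rack between 0.023 and 0.035 m and x of vial_b_mid in the frame of vial_rack between -0.01 and 0.01 m and y of vial_b_mid in the frame of vial_rack between 0.056 and 0.076 m and z of vial_b_mid in the frame of vial_rack between 0.023 and 0.035 m) or (x of vial_a_mid in the frame of vial_rack between -0.01 and 0.01 m and y of vial_a_mid in the frame of vial_rack between 0.056 and 0.076 m and z of vial_a_mid in the frame of vial_rack between 0.023 and 0.035 m and x of vial_b_mid in the frame of vial_rack between -0.01 and 0.01 m and y of vial_b_mid in the frame of vial_rack between 0.012 and 0.032 m and z of vial_b_mid in the frame of vial_rack between 0.023 and 0.035 m)) and x of amber_bottle_mid in the frame of bottle_stand between -0.01 and 0.01 m and y of amber_bottle_mid in the frame of bottle_stand between 0.02 and 0.04 m and z of amber_bottle_mid in the frame of bottle_stand between 0.041 and 0.053 m and x of dropper_mid in the frame of bottle_stand between -0.01 and 0.01 m and y of dropper_mid in the frame of bottle_stand between -0.046 and -0.026 m and z of dropper_mid in the frame of bottle_stand between 0.0455 and 0.0575 m and x of dish_mid in the frame of dish_stand between -0.012 and 0.012 m and y of dish_mid in the frame of dish_stand between -0.012 and 0.012 m and z of dish_mid in the frame of dish_stand between 0.025 and 0.035 m and angle between each of vial_a_mid, vial_b_mid, amber_bottle_mid, dropper_mid, dish_mid's own z axis and vertical below 0.12 rad and linear speed of each of vial_a, vial_b, amber_bottle, dropper, dish below 0.02 m/s and distance of jar_mid from where it was at the start of the episode below 0.02 m); the robot touches nothing.
It fails at once if a vial or bottle is tipped over (more than 45 degrees) (angle between any of vial_a_mid, vial_b_mid, amber_bottle_mid, dropper_mid's own z axis and vertical above 0.785 rad).
It fails at once if the white jar is moved more than 20 mm (distance of jar_mid from where it was at the start of the episode above 0.02 m).
It also fails if it takes over 131 s, if anything falls off the work surface, if the arm or the gripper's body presses on something with over 40 N, if the wrist force passes 120 N, or if a joint passes its speed limit or range.

### The arm

A 6-joint arm with a two-finger parallel gripper is mounted at the origin on a cart in front of the work surface, level with it; the furniture and walls round the work are solid. World frame = base frame: x ahead of the robot, y to its left, z up, the work surface at z = 0. Lengths are in m, angles in rad, forces in N, time in s.
With the tool pointing down it reaches from about 0.25 to 0.775 m from the base axis. Payload 4 kg.
Tool frame: the origin (TCP) lies at the very end of the fingers, on their centre line; the grasp point (between the pads) lies 19 mm behind it; x points along the fingers, y is the direction in which the jaws open and shut, and the axes are right-handed (so a half turn about x gives the same grasp; the last joint's range is limited). The gripper opens to 94 mm and grips with 3 to 60 N. Pads are 16 mm wide; open, the fingers measure 119 mm over their backs; the gripper's body (75 mm by 177 mm) begins 78 mm behind the grasp point.
Start: joints at [1.058, 0.087, 1.371, -0, 1.684, -0.103], TCP at [0.219, 0.504, 0.206] pointing down, gripper open.
Joint ranges: [-3.1, 3.1], [-0.76, 2.03], [0.27, 2.55], [-1.08, 4.22], [0.17, 2.65], [-2.57, 2.57]. Speed limits (rad/s): [2.79, 2.79, 3.14, 3.14, 3.14, 3.14].

### API

Orientations are given as [roll, pitch, yaw] about the fixed x, y, z axes, in that order (R = Rz(yaw) Ry(pitch) Rx(roll)).
In Python, from bench import robot gives the robot as it stands.
- The arm moves only by the tool carry_out, never from a script. Its argument "targets" is a list of rows, each a list of 5 numbers: the closure, from 0 (fully open) to 1 (shut), then the shift along the tool's x, y, z in cm, then the turn about the tool's x in degrees. In form: [[fingers, tx, ty, tz, turn], ...]. A call has 1 to 20 rows; each row shifts and turns the commanded pose from where the row before left it, along the tool's axes as they then stand; what a row does not reach is not made up. A row lasts 1/10 s, in which the tool goes at most 50 mm and 8.59 degrees, less where a joint would pass 70% of its speed; a pose out of reach is approached as far as the arm can. A call is refused whole if a number of a shift passes 5 or a number of a turn 8.59, either way. A call with a gripper value outside its range is refused whole. The fingers move at their own pace and stop on an object; the grip force is fixed at half the most. Time passes only in rows, so rows that do not move let the fingers close. It gives the time, the measured TCP pose, the force and the opening at its end, in the units of the state.
- robot.get_obs(): the state, without advancing time (a new reading comes with each control period).
- robot.snapshot(name): name is "scene" or "side" or "wrist"; returns a dict with "image" (480x640x3 uint8, red, green, blue), "camera_matrix" (3x3 intrinsics, pixels), "distortion" ([k1, k2, p1, p2, k3] as OpenCV has them; the pictures are not rectified), "pose" (4x4, takes a point from camera to world coordinates). Camera axes: x right, y up, looking along -z (the intrinsics and any distortion apply to the point x, -y, -z); pixel columns grow to the right and rows downward; lengths in m; the calibration is good to about 2 mm. A picture is of the moment at which its call begins. There is no depth.
- robot.close_job(): hands the job in, once; it reports no verdict.
The state is a dict: "time": time; "joint_positions": joint angles; "qvel": joint speeds; "joint_torque": joint torques, N m; "tool_pos": TCP position; "ee_rot": TCP orientation; "wrist_force": force on the tool from outside, world axes, zero at the start; "wrist_torque": the same for the moment, N m; "width": finger opening in m.
Only numpy, scipy, OpenCV 4.12 (cv2) and the standard library are available. Lean on these libraries where they do the work, as an engineer would, in place of code of your own. Each camera call takes 0.05 s, during which the arm holds its last target. There are 200 camera calls.

## Working session

There is one attempt and no reset: what is moved stays moved. The work goes in short steps, Python scripts to look and compute and a tool call to move; the robot and the scene stay as the last step left them, time stands still between calls to the robot, and variables do not carry over. Pictures are saved under pics/ and viewed, about 12 in all and at most 16, crops included, and the job is handed in when it is done.

Besides the shell and the picture viewer there is one more tool, called after "Request:" as name(argument=value, ...), one argument or row to a line, values as JSON. carry_out: Moves the arm, as the interface text tells. Its arguments: {"type":"object","properties":{"targets":{"type":"array","items":{"type":"array","items":{"type":"number"}}}},"required":["targets"]}

```bash
mkdir -p pics
cat > h.py <<'E'
import numpy as np, cv2
from bench import robot
def snap(n,f=None):
    s=robot.snapshot(n)
    if f: cv2.imwrite('pics/'+f,cv2.cvtColor(s['image'],cv2.COLOR_RGB2BGR))
    return s
def ray(s,u,v):
    p=cv2.undistortPoints(np.array([[[u,v]]],float),np.array(s['camera_matrix']),np.array(s['distortion']))[0,0]
    P=np.array(s['pose']); d=P[:3,:3]@np.array([p[0],-p[1],-1]); return P[:3,3],d
def onz(s,u,v,z):
    o,d=ray(s,u,v); return o+d*(z-o[2])/d[2]
def proj(s,X):
    P=np.array(s['pose']); c=P[:3,:3].T@(np.array(X,float)-P[:3,3]); c=np.array([c[0],-c[1],-c[2]])
    return cv2.projectPoints(c[None],np.zeros(3),np.zeros(3),np.array(s['camera_matrix']),np.array(s['distortion']))[0].ravel()
E
python3 - <<'E'
from h import *
for n in ['scene','side','wrist']:
    s=snap(n,n+'0.png'); print(n,np.round(s['pose'],3).tolist(),np.round(s['camera_matrix'],1).tolist(),s['distortion'])
print(robot.get_obs())
E
```

```text
scene [[-0.915, 0.3, -0.27, 0.096], [-0.403, -0.704, 0.585, 0.759], [-0.014, 0.644, 0.765, 1.108], [0.0, 0.0, 0.0, 1.0]] [[536.3, 0.0, 310.7], [0.0, 536.3, 238.6], [0.0, 0.0, 1.0]] [-0.15182316  0.          0.          0.          0.        ]
side [[0.994, 0.08, -0.071, 0.412], [-0.104, 0.592, -0.799, -0.751], [-0.022, 0.802, 0.597, 0.617], [0.0, 0.0, 0.0, 1.0]] [[448.3, 0.0, 323.9], [0.0, 448.3, 238.6], [0.0, 0.0, 1.0]] [-0.02036774  0.          0.          0.          0.        ]
wrist [[0.399, -0.88, -0.259, 0.142], [0.917, 0.382, 0.116, 0.538], [-0.003, -0.283, 0.959, 0.383], [0.0, 0.0, 0.0, 1.0]] [[338.8, 0.0, 313.0], [0.0, 338.8, 245.2], [0.0, 0.0, 1.0]] [-0.04535511  0.          0.          0.          0.        ]
{'time': 0.15, 'joint_positions': array([ 1.05792772e+00,  8.77982901e-02,  1.37186994e+00, -1.93010325e-05,
        1.68360695e+00, -1.03091562e-01]), 'qvel': array([-0.00217022, -0.00210523, -0.00477052, -0.00039761, -0.00053138,
       -0.00069141]), 'joint_torque': array([ 1.02074358e-03, -3.40643728e+01, -3.02793109e+01,  7.17623765e-02,
        3.05395690e-02, -1.17154914e-04]), 'tool_pos': array([0.21892514, 0.50410091, 0.20458477]), 'ee_rot': array([-1.66248771,  1.56911369, -2.07226691]), 'wrist_force': array([-0.42259886,  0.76641062, -0.15006987]), 'wrist_torque': array([ 0.04405801,  0.00130549, -0.01552998]), 'width': 0.09409443883826908}
```

View pics/scene0.png

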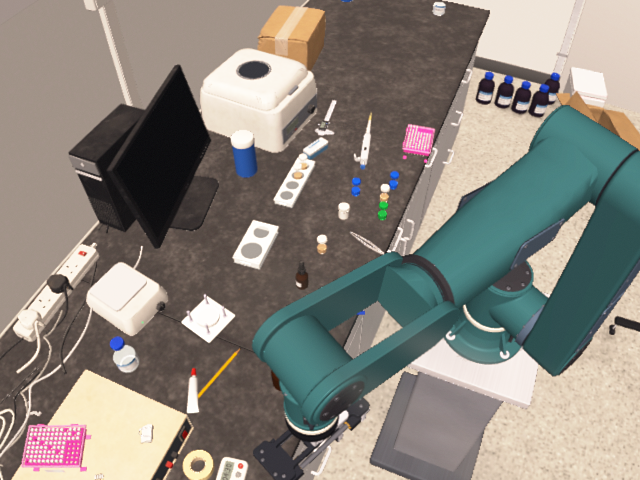

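View pics/side0.png

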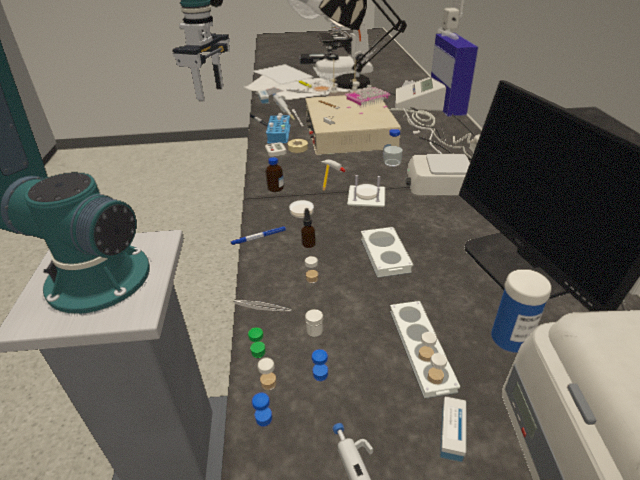

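Run:
```python
import cv2
a=cv2.imread('pics/side0.png')[140:410,225:475]; cv2.imwrite('pics/c1.png',cv2.resize(a,(556*1,600),interpolation=cv2.INTER_CUBIC))
b=cv2.imread('pics/scene0.png')[140:350,175:425]; cv2.imwrite('pics/c2.png',cv2.resize(b,(714,600),interpolation=cv2.INTER_CUBIC))
```

```text
(no output)
```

View pics/c1.png

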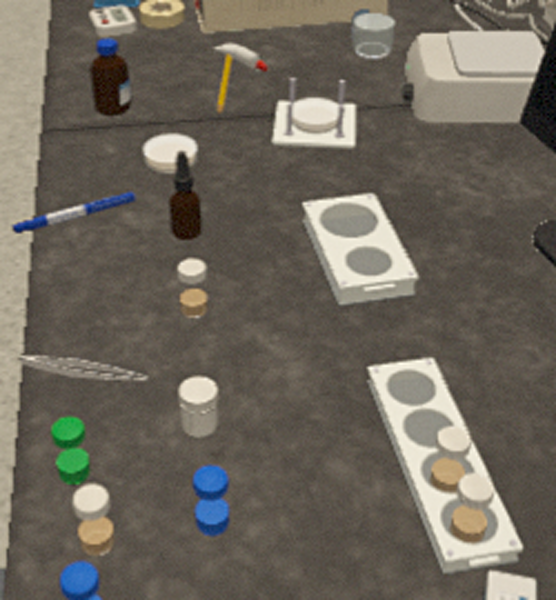

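View pics/c2.png

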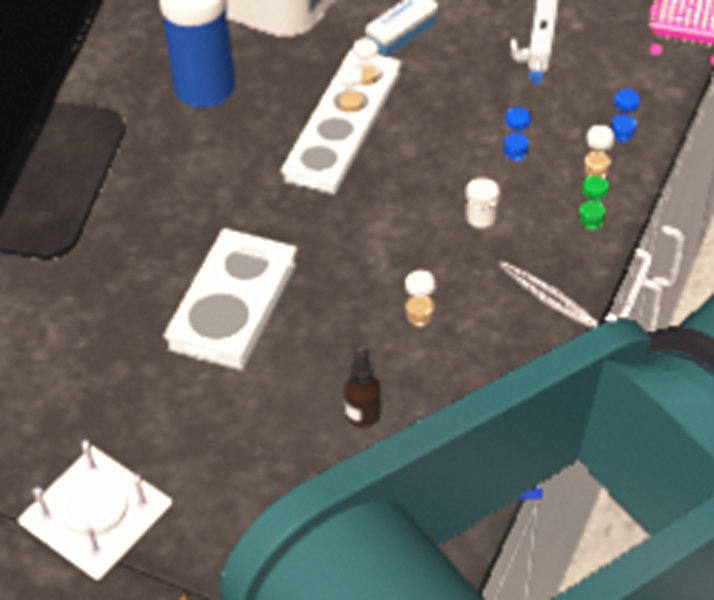

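Run:
```python
from h import *
S=snap('side');C=snap('scene')
f=lambda p:(225+p[0]/2.224,140+p[1]/2.222)
g=lambda p:(175+p[0]/2.856,140+p[1]/2.857)
def tri(a,b):
    o1,d1=ray(S,*f(a));o2,d2=ray(C,*g(b)); t=np.linalg.lstsq(np.c_[d1,-d2],o2-o1,rcond=None)[0]
    p,q=o1+d1*t[0],o2+d2*t[1]; return np.round((p+q)/2,3),round(float(np.linalg.norm(p-q)),4)
for n,a,b,z in [('vA',(91,497),(600,134),.052),('vB',(192,266),(419,281),.052),('jar',(198,388),(482,187),.04),('drop',(182,154),(361,349),.097),('amber',(107,45),None,.088),('dish',(170,146),None,.016)]:
    print(n,np.round(onz(S,*f(a),z)[:2],4),b and np.round(onz(C,*g(b),z)[:2],4),b and tri(a,b))
def q(n,pa,pb,z):
    A=np.array([onz(S,*f(p),z)[:2] for p in pa]);B=np.array([onz(C,*g(p),z)[:2] for p in pb])
    for k,M in (('side',A),('scene',B)): 
        r=cv2.minAreaRect((M*1000).astype(np.float32)); print(n,k,np.round(M,3).tolist(),'mean',np.round(M.mean(0),4),'edges',np.round(np.linalg.norm(M-np.roll(M,-1,0),axis=1),3))
q('rack',[(369,367),(431,359),(518,548),(446,563)],[(357,46),(400,63),(334,184),(284,172)],.018)
q('bstand',[(303,203),(375,195),(413,285),(340,296)],[(224,231),(297,248),(240,360),(167,337)],.024)
q('dstand',[(283,104),(357,102),(356,140),(273,141)],[(95,447),(172,501),(97,575),(21,519)],.006)
```

```text
vA [ 0.3564 -0.304 ] [ 0.3533 -0.3034] (array([ 0.355, -0.304,  0.051]), 0.0029)
vB [ 0.4467 -0.0611] [ 0.4431 -0.0598] (array([ 0.445, -0.061,  0.051]), 0.0033)
jar [ 0.4397 -0.1987] [ 0.4376 -0.2016] (array([ 0.438, -0.2  ,  0.041]), 0.0025)
drop [0.4483 0.0541] [0.4438 0.0621] (array([0.447, 0.059, 0.093]), 0.0034)
amber [0.3791 0.314 ] None None
dish [0.4418 0.1978] None None
rack side [[0.585, -0.172], [0.638, -0.169], [0.648, -0.357], [0.595, -0.363]] mean [ 0.6166 -0.2651] edges [0.054 0.188 0.053 0.191]
rack scene [[0.644, -0.364], [0.591, -0.356], [0.58, -0.168], [0.633, -0.164]] mean [ 0.6121 -0.263 ] edges [0.054 0.189 0.053 0.2  ]
bstand side [[0.569, 0.059], [0.644, 0.063], [0.646, -0.08], [0.577, -0.087]] mean [ 0.6088 -0.0114] edges [0.075 0.143 0.069 0.146]
bstand scene [[0.648, -0.066], [0.574, -0.074], [0.563, 0.065], [0.636, 0.069]] mean [ 0.6052 -0.0014] edges [0.074 0.14  0.073 0.135]
dstand side [[0.584, 0.289], [0.674, 0.281], [0.654, 0.197], [0.56, 0.208]] mean [0.6181 0.2439] edges [0.09  0.087 0.095 0.085]
dstand scene [[0.644, 0.189], [0.555, 0.21], [0.578, 0.298], [0.664, 0.278]] mean [0.6101 0.2438] edges [0.091 0.091 0.089 0.091]
```

```bash
cat >> h.py <<'E'
from scipy.spatial.transform import Rotation as Ro
def goto(x,y,z,yaw=0.):
    "jaw (tool y) axis along yaw deg from world x, tool x down; print the shift/turn left in tool axes"
    o=robot.get_obs(); R=Ro.from_euler('xyz',o['ee_rot']).as_matrix(); p=o['tool_pos']
    d=R.T@(np.array([x,y,z])-p)*100
    c=np.array([np.cos(np.radians(yaw)),np.sin(np.radians(yaw)),0]); c=min([c,-c],key=lambda v:-v@R[:,1])
    a=np.degrees(np.arctan2(c@R[:,2],c@R[:,1]))
    print('tcp',np.round(p,4),'tilt',np.round(np.degrees(np.arccos(-R[2,0])),2),'jaw yaw',np.round(np.degrees(np.arctan2(R[1,1],R[0,1])),1),'y',np.round(R[:,1],3),'z',np.round(R[:,2],3),'q6',round(o['joint_positions'][5],2),'F',np.round(o['wrist_force'],1),'w',round(o['width'],4),'t',o['time'])
    print('shift cm',np.round(d,2),'turn',round(a,1))
E
python3 -c "
from h import *
goto(.45,.12,.26)"
```

```text
tcp [0.219  0.5043 0.2049] tilt 0.06 jaw yaw 66.5 y [ 0.398  0.917 -0.001] z [ 0.917 -0.398 -0.   ] q6 -0.1 F [-0.2  0.2  0.3] w 0.0938 t 0.25
shift cm [ -5.48 -26.05  36.49] turn 66.5
```

Request:
carry_out(
  targets=[
    [0,-0.5,-2.2,3.0,0],
    [0,-0.5,-2.2,3.0,0],
    [0,-0.5,-2.2,3.0,0],
    [0,-0.5,-2.2,3.0,0],
    [0,-0.5,-2.2,3.0,0],
    [0,-0.5,-2.2,3.0,0],
    [0,-0.5,-2.2,3.0,0],
    [0,-0.5,-2.2,3.0,0],
    [0,-0.5,-2.2,3.0,0],
    [0,-0.5,-2.2,3.0,0],
    [0,-0.5,-2.2,3.0,0],
    [0,-0.5,-2,3.0,0],
    [0,0,0,0,8.3],
    [0,0,0,0,8.3],
    [0,0,0,0,8.3],
    [0,0,0,0,8.3],
    [0,0,0,0,8.3],
    [0,0,0,0,8.3],
    [0,0,0,0,8.3],
    [0,0,0,0,8.3],
  ],
)

```text
time: 2.25
tool_pos: [0.4448, 0.1207, 0.2654]
ee_rot: [-2.02, 1.571, 2.688]
wrist_force: [0.1, 0.5, 0.2]
width: 0.094
```

```bash
python3 -c "
from h import *
s=snap('wrist','w1.png'); import pickle; pickle.dump(s,open('w1.pkl','wb'))
goto(.45,.12,.26)"
```

```text
tcp [0.4449 0.1207 0.2654] tilt 0.0 jaw yaw -0.4 y [ 1.    -0.008 -0.   ] z [-0.008 -1.    -0.   ] q6 0.15 F [-0.4  0.2  0.3] w 0.0939 t 2.3
shift cm [0.54 0.51 0.07] turn -0.4
```

View pics/w1.png

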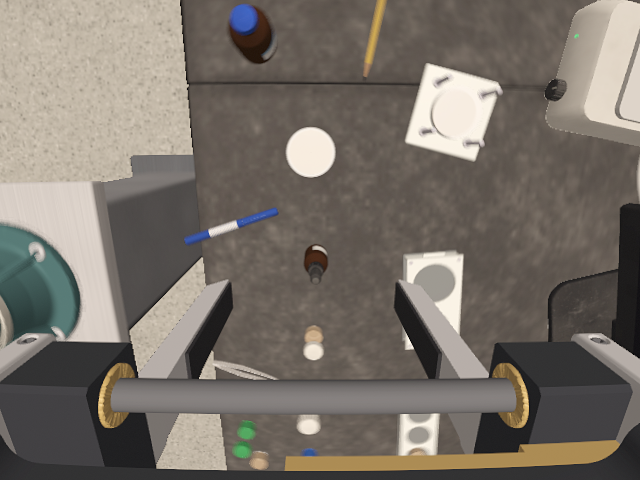

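Run:
```python
from h import *
import pickle
s=pickle.load(open('w1.pkl','rb')); im=s['image'].astype(int)
# dish: white blob near (311,152)
white=((im.min(2)>190)*255).astype(np.uint8)
n,l,st,c=cv2.connectedComponentsWithStats(white)
k=l[152,311]; print('dish px',c[k],st[k], onz(s,*c[k],.016), 'diam', st[k][2]*(s['pose'][2,3]-.016)/338.8)
b=((im[...,2]>110)&(im[...,0]<90)).astype(np.uint8)[0:60,200:300]; ys,xs=np.nonzero(b)
u,v=(xs.min()+xs.max())/2+200,(ys.min()+ys.max())/2; print('amber cap px',u,v,onz(s,u,v,.0825), 'foot check', proj(s,[*onz(s,u,v,.0825)[:2],.0]))
M=np.array([onz(s,*p,.006)[:2] for p in [(427,63),(500,81),(476,161),(405,140)]])
e=M-np.roll(M,-1,0); print('dstand',M.round(3).tolist(),M.mean(0),np.linalg.norm(e,axis=1),[np.degrees(np.arctan2(*v[::-1])).round(1) for v in e])
print('dstand dish top',onz(s,454,114,.022))
print('drop',onz(s,315,273,.061),onz(s,316,279,.097))
print('vB',onz(s,313.5,352,.048),'wide well top',onz(s,436,282,.024))
m=np.array([onz(s,*p,.024)[:2] for p in [(404,256),(463,254)]]); print('bstand far corners',m)
```

```text
dish px [310.30145083 151.90972595] [ 287  128   48   49 1861] [0.44060263 0.19649514 0.016     ] diam 0.06062368300613523
amber cap px 242.5 17.5 [0.37776473 0.32234308 0.0825    ] foot check [256.4094923   42.57244688]
dstand [[0.579, 0.299], [0.67, 0.28], [0.651, 0.185], [0.558, 0.211]] [0.61462985 0.24366704] [0.09255521 0.09658894 0.09614892 0.0905418 ] [np.float64(168.5), np.float64(78.8), np.float64(-15.2), np.float64(-103.3)]
dstand dish top [0.61065839 0.24021975 0.022     ]
drop [0.44565604 0.05588451 0.061     ] [0.44657484 0.06275916 0.097     ]
vB [ 0.44335319 -0.06336391  0.048     ] wide well top [0.60850005 0.02760145 0.024     ]
bstand far corners [[0.56242508 0.0646755 ]
 [0.64048614 0.06699059]]
```

Request:
carry_out(
  targets=[
    [0,2,-0.2,-2,6],
    [0,2,-0.1,-2,6],
    [0,3,0,-2,0],
    [0,4,0,-1.6,0],
    [0,4,0,0,0],
    [0,4,0,0,0],
    [0,3,0,0,0],
    [0,2,0,0,0],
    [0,0,0,0,0],
  ],
)

```text
time: 3.2
tool_pos: [0.4483, 0.1951, 0.0218]
ee_rot: [-1.072, 1.563, -2.848]
wrist_force: [-0.1, -0.5, 0.1]
width: 0.0938
```

```bash
python3 -c "
from h import *
goto(.441,.197,.003,-12.5)"
```

```text
tcp [0.4483 0.1951 0.0218] tilt 0.46 jaw yaw -11.8 y [ 0.979 -0.204 -0.007] z [-0.204 -0.979  0.004] q6 0.5 F [-0.1 -0.5  0.1] w 0.0938 t 3.2
shift cm [ 1.89 -0.74 -0.05] turn 0.7
```

Request:
carry_out(
  targets=[
    [0,0.6,-0.7,-0.1,0.6],
    [0,0.6,0,0,0],
    [0,0.5,0,0,0],
    [0,0,0,0,0],
    [1,0,0,0,0],
    [1,0,0,0,0],
    [1,0,0,0,0],
    [1,0,0,0,0],
    [1,0,0,0,0],
    [1,0,0,0,0],
    [1,0,0,0,0],
    [1,0,0,0,0],
  ],
)

```text
time: 4.4
tool_pos: [0.4449, 0.1984, 0.0087]
ee_rot: [2.202, 1.57, 0.414]
wrist_force: [-0.0, 0.8, 0.7]
width: 0.0589
```

```bash
python3 -c "
from h import *
goto(.613,.243,.12,-12.5)"
```

```text
tcp [0.4449 0.1984 0.0087] tilt 0.02 jaw yaw -12.5 y [ 0.976 -0.216  0.   ] z [-0.216 -0.976 -0.   ] q6 0.52 F [-0.   0.8  0.7] w 0.0589 t 4.4
shift cm [-11.13  15.46  -7.99] turn 0.0
```

Request:
carry_out(
  targets=[
    [1,-1,0,0,0],
    [1,-2,0,0,0],
    [1,-3,0,0,0],
    [1,-3,0,0,0],
    [1,-2,1.5,-0.8,0],
    [1,0,2.5,-1.2,0],
    [1,0,3,-1.5,0],
    [1,0,3,-1.5,0],
    [1,0,2.5,-1.5,0],
    [1,0,1.9,-1,0],
    [1,0,1,-0.5,0],
    [1,0,0,0,0],
    [1,0,0,0,0],
  ],
)

```text
time: 5.7
tool_pos: [0.6121, 0.2432, 0.1186]
ee_rot: [-1.223, 1.57, -3.012]
wrist_force: [-1.2, -0.1, -0.4]
width: 0.0591
```

```bash
python3 -c "
from h import *
snap('wrist','w2.png')
goto(.613,.243,.033,-12.5)"
```

```text
tcp [0.6118 0.2431 0.1187] tilt 0.02 jaw yaw -12.5 y [ 0.976 -0.216 -0.   ] z [-0.216 -0.976  0.   ] q6 0.51 F [ 0.   0.1 -0.3] w 0.0592 t 5.75
shift cm [ 8.57  0.12 -0.02] turn 0.0
```

View pics/w2.png

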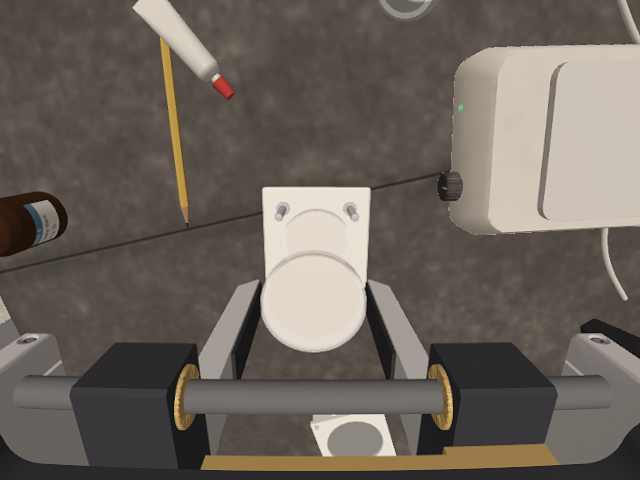

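Run:
```python
from h import *
s=snap('wrist')
a,b=[onz(s,*p,.006) for p in [(263,187),(370,187)]]
m=(a+b)/2; ex=(b-a)/np.linalg.norm(b-a); ey=np.array([-ex[1],ex[0],0])
print('len',np.linalg.norm(b-a),'yaw',np.degrees(np.arctan2(ex[1],ex[0])),'centre',m-ey*.047)
p,q=[onz(s,*t,.046) for t in [(285,206),(349,206)]]; print('pins',p,q,np.linalg.norm(p-q),'centre',(p+q)/2-ey*.029)
im=s['image'].astype(int); w=((im.min(2)>185)*255).astype(np.uint8); 
print('held dish',onz(s,314,301.5,.126))
```

```text
len 0.09149533048875429 yaw -12.51022722881614 centre [0.61378697 0.24467257 0.006     ]
pins [0.59853276 0.28650498 0.046     ] [0.64529607 0.27612709 0.046     ] 0.04790102724064275 centre [0.61563261 0.25300457 0.046     ]
held dish [0.61096941 0.24327174 0.126     ]
```

Request:
carry_out(
  targets=[
    [1,1,0.2,-0.1,0],
    [1,2,0,0,0],
    [1,2,0,0,0],
    [1,1,0,0,0],
    [1,0.8,0,0,0],
    [1,0.6,0,0,0],
    [1,0.4,0,0,0],
    [1,0.3,0,0,0],
    [1,0.2,0,0,0],
    [1,0.1,0,0,0],
    [1,0,0,0,0],
    [1,0,0,0,0],
  ],
)

```text
time: 7.0
tool_pos: [0.6148, 0.2438, 0.0348]
ee_rot: [2.199, 1.57, 0.41]
wrist_force: [0.2, 0.5, 0.1]
width: 0.059
```

```bash
python3 -c "
from h import *
snap('wrist','w3.png')
goto(.6138,.244,.031,-12.5)"
```

```text
tcp [0.6148 0.2438 0.0348] tilt 0.03 jaw yaw -12.5 y [ 0.976 -0.216  0.001] z [-0.216 -0.976 -0.   ] q6 0.51 F [0.5 1.  0.3] w 0.0592 t 7.05
shift cm [ 0.38 -0.1  -0.  ] turn 0.0
```

View pics/w3.png

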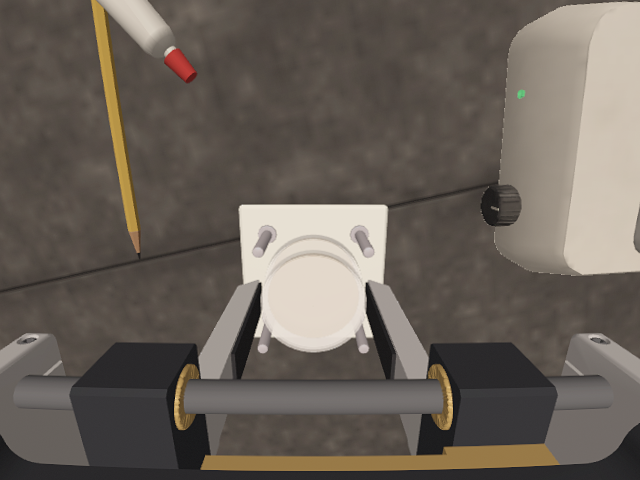

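Request:
carry_out(
  targets=[
    [1,0.2,-0.1,0,0],
    [1,0.15,0,0,0],
    [1,0,0,0,0],
    [1,0,0,0,0],
    [0.2,0,0,0,0],
    [0.2,0,0,0,0],
    [0.2,0,0,0,0],
    [0.2,0,0,0,0],
    [0.2,-1,0,0,0],
    [0.2,-2,0,0,0],
    [0.2,-4,0,0,0],
    [0.2,-4,0,0,0],
    [0.2,-2,0,0,0],
    [0.2,0,0,0,0],
    [0.2,0,0,0,0],
  ],
)

```text
time: 8.55
tool_pos: [0.6136, 0.244, 0.1612]
ee_rot: [2.137, 1.57, 0.348]
wrist_force: [-0.8, 0.9, -0.1]
width: 0.075
```

```bash
python3 -c "
from h import *
snap('wrist','w4.png')
goto(.379,.318,.16,-12.5)"
```

```text
tcp [0.6128 0.2437 0.1595] tilt 0.14 jaw yaw -12.5 y [ 0.976 -0.216 -0.002] z [-0.216 -0.976  0.001] q6 0.51 F [-0.3  0.1 -0.5] w 0.0749 t 8.6
shift cm [ -0.   -24.44  -2.2 ] turn 0.0
```

View pics/w4.png

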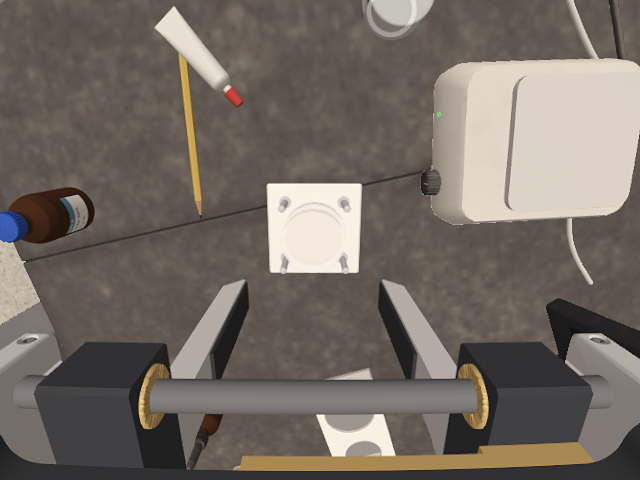

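Request:
carry_out(
  targets=[
    [0,-0.6,-2,-0.2,0],
    [0,-0.6,-3,-0.2,0],
    [0,-0.6,-3.5,-0.3,0],
    [0,-0.6,-3.5,-0.3,0],
    [0,-0.6,-3.5,-0.3,0],
    [0,-0.5,-3.5,-0.3,0],
    [0,-0.5,-3,-0.3,0],
    [0,0,-2.4,-0.3,0],
    [0,0,0,0,-6.2],
    [0,0,0,0,-6.2],
    [0,0,0,0,0],
    [0,0,0,0,0],
  ],
)

```text
time: 9.8
tool_pos: [0.3795, 0.3177, 0.1992]
ee_rot: [-1.001, 1.567, -2.575]
wrist_force: [0.7, -0.2, 1.3]
width: 0.0941
```

Run:
```python
from h import *
s=snap('wrist','w5.png'); im=s['image'].astype(int)
b=((im[...,2]>100)&(im[...,0]<90)&(im[...,2]-im[...,0]>60)).astype(np.uint8)
n,l,st,c=cv2.connectedComponentsWithStats(b)
for k in range(1,n):
    if st[k][4]>150:
        x,y,w,h,a=st[k]; print(st[k],c[k],onz(s,x+w/2,y+h/2,.0825), w*(s['pose'][2,3]-.0825)/338.8)
goto(.379,.318,.024,0)
```

```text
[298 225  28  28 595] [311.55462185 238.53277311] [0.37696922 0.31950059 0.0825    ] 0.024385425325967172
[287 367  42  13 265] [310.78867925 374.36603774] [0.37206198 0.17551068 0.0825    ] 0.03657813798895076
tcp [0.3797 0.3178 0.1996] tilt 0.15 jaw yaw -0.2 y [ 1.    -0.004 -0.002] z [-0.004 -1.     0.001] q6 0.59 F [ 0.4 -0.5  0.5] w 0.0941 t 9.85
shift cm [17.56 -0.03 -0.05] turn -0.2
```

View pics/w5.png

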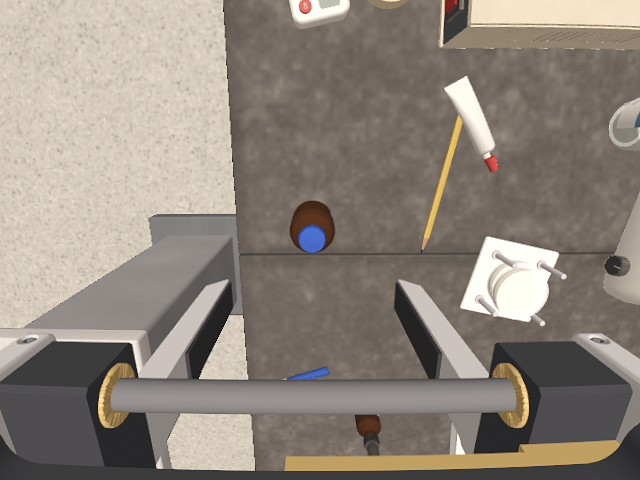

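Request:
carry_out(
  targets=[
    [0,2,-0.2,-0.1,0],
    [0,3,0,0,0],
    [0,4,0,0,0],
    [0,4,0,0,0],
    [0,2.5,0,0,0],
    [0,1.5,0,0,0],
    [0,0.5,0,0,0],
    [0,0,0,0,0],
    [1,0,0,0,0],
    [1,0,0,0,0],
    [1,0,0,0,0],
    [1,0,0,0,0],
    [1,0,0,0,0],
    [1,0,0,0,0],
    [1,0,0,0,0],
    [1,0,0,0,0],
    [1,0,0,0,0],
    [1,0,0,0,0],
  ],
)

```text
time: 11.65
tool_pos: [0.3781, 0.3192, 0.0261]
ee_rot: [3.064, 1.571, 1.492]
wrist_force: [-0.8, -0.2, 0.8]
width: 0.044
```

```bash
python3 -c "
from h import *
goto(.606,-.04,.15,0)"
```

```text
tcp [0.3781 0.3192 0.0261] tilt 0.01 jaw yaw -0.1 y [ 1.    -0.001  0.   ] z [-0.001 -1.    -0.   ] q6 0.59 F [-0.8 -0.2  0.8] w 0.044 t 11.65
shift cm [-12.4   22.84  35.89] turn -0.1
```

Request:
carry_out(
  targets=[
    [1,-1,0,0,0],
    [1,-2,0,0,0],
    [1,-3,0,0,0],
    [1,-3,0,0,0],
    [1,-3,0.8,1,0],
    [1,-2.4,1.5,2,0],
    [1,0,2,3,0],
    [1,0,2,3,0],
    [1,0,2,3,0],
    [1,0,2,3.5,0],
    [1,0,2,3.5,0],
    [1,0,2,3.5,0],
    [1,0,2,3.5,0],
    [1,0,2,3.5,0],
    [1,0,2,3.5,0],
    [1,0,1.5,2.4,0],
    [1,0,1,1.5,0],
    [1,0,0,0.5,0],
    [1,0,0,0,0],
    [1,0,0,0,0],
  ],
)

```text
time: 13.65
tool_pos: [0.6051, -0.0539, 0.1702]
ee_rot: [-2.908, 1.57, 1.804]
wrist_force: [0.0, 0.6, -1.6]
width: 0.0441
```

```bash
python3 -c "
from h import *
import pickle
s=snap('wrist','w6.png'); pickle.dump(s,open('w6.pkl','wb'))
goto(.603,.028,.15,0)"
```

```text
tcp [ 0.6051 -0.0537  0.1703] tilt 0.03 jaw yaw 0.0 y [1. 0. 0.] z [ 0.    -1.    -0.001] q6 -0.18 F [ 0.1 -0.1 -1.3] w 0.0441 t 13.7
shift cm [ 2.03 -0.21 -8.17] turn 0.0
```

View pics/w6.png

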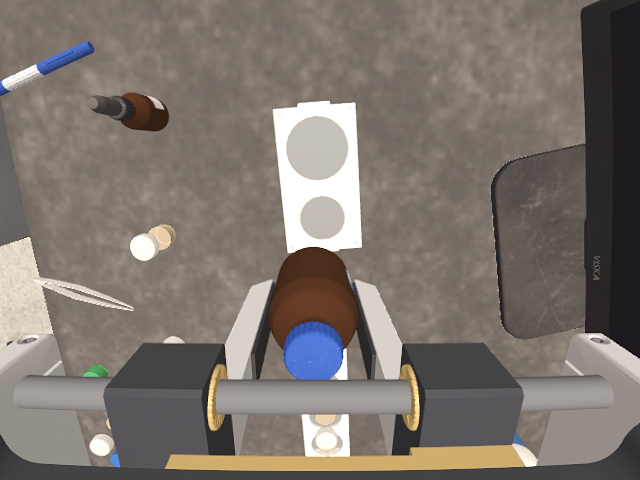

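Run:
```python
from h import *
import pickle
s=pickle.load(open('w6.pkl','rb')); im=s['image'].astype(int)
for (u,v) in [(316,147),(322,217)]:
    m=((np.abs(im-im[v,u]).max(2)<22)*255).astype(np.uint8); n,l,st,c=cv2.connectedComponentsWithStats(m); k=l[v,u]; x,y,w,h,a=st[k]
    U=x+(w-1)/2
    near=onz(s,U,y+h-.5,.024); far=onz(s,U,y-.5,.003); far2=onz(s,U,y-.5,.024); L=onz(s,x-.5,v,.024);Rr=onz(s,x+w-.5,v,.024)
    print(st[k],'im',im[v,u],'near rim',near.round(4),'far floor',far.round(4),'far@24',far2.round(4),'cx@24',(L+Rr)/2,'width',Rr[0]-L[0])
M=np.array([onz(s,*p,.024)[:2] for p in [(274,109),(355,103),(361,247),(288,252)]])
e=M-np.roll(M,-1,0); print(M.round(3).tolist(),M.mean(0),np.linalg.norm(e,axis=1),[np.degrees(np.arctan2(*q[::-1])).round(1) for q in e])
for p,z in [((140,247),.052),((100,102),.097),((113,105),.061)]: print(p,onz(s,*p,z))
```

```text
[ 286  116   62   64 3067] im [197 193 185] near rim [ 0.6071 -0.0015  0.024 ] far floor [0.6072 0.0576 0.003 ] far@24 [0.607  0.0558 0.024 ] cx@24 [0.60705171 0.02830814 0.024     ] width 0.05730919285992764
[ 300  196   44   43 1477] im [194 188 180] near rim [ 0.6122 -0.0594  0.024 ] far floor [ 0.6124 -0.0196  0.003 ] far@24 [ 0.6119 -0.0166  0.024 ] cx@24 [ 0.61205121 -0.03763689  0.024     ] width 0.04294791888954397
[[0.569, 0.062], [0.641, 0.067], [0.652, -0.068], [0.579, -0.073]] [ 0.61015951 -0.00341051] [0.07292569 0.13518253 0.07342561 0.1352957 ] [np.float64(-176.0), np.float64(94.4), np.float64(4.0), np.float64(-85.8)]
(140, 247) [ 0.44353938 -0.05965534  0.052     ]
(100, 102) [0.45343635 0.06078194 0.097     ]
(113, 105) [0.44243922 0.06270863 0.061     ]
```

Request:
carry_out(
  targets=[
    [1,0,0.2,-1.5,0],
    [1,0,0,-3,0],
    [1,0.5,0,-2.5,0],
    [1,1.5,0,-1,0],
    [1,2,0,0,0],
    [1,3,0,0,0],
    [1,3,0,0,0],
    [1,1,0,0,0],
    [1,0,0,0,0],
    [1,0,0,0,0],
  ],
)

```text
time: 14.7
tool_pos: [0.6083, 0.025, 0.061]
ee_rot: [1.538, 1.569, -0.034]
wrist_force: [0.1, -0.6, -0.8]
width: 0.044
```

```bash
python3 -c "
from h import *
goto(.6073,.027,.0295,0)"
```

```text
tcp [0.6083 0.025  0.061 ] tilt 0.09 jaw yaw -0.1 y [ 1.    -0.001  0.002] z [-0.001 -1.     0.   ] q6 -0.05 F [ 0.1 -0.6 -0.8] w 0.044 t 14.7
shift cm [ 3.15 -0.11 -0.2 ] turn -0.1
```

Request:
carry_out(
  targets=[
    [1,0.8,-0.1,-0.2,0],
    [1,1,0,0,0],
    [1,0.8,0,0,0],
    [1,0.4,0,0,0],
    [1,0.15,0,0,0],
    [1,0,0,0,0],
    [1,0,0,0,0],
    [0.2,0,0,0,0],
    [0.2,0,0,0,0],
    [0.2,0,0,0,0],
    [0.2,0,0,0,0],
    [0.2,0,0,0,0],
    [0.2,-1,0,0,0],
    [0.2,-2,0,0,0],
    [0.2,-4,0,0,0],
    [0.2,-4,0,0,0],
    [0.2,-2,0,0,0],
    [0.2,0,0,0,0],
    [0.2,0,0,0,0],
  ],
)

```text
time: 16.6
tool_pos: [0.6067, 0.0269, 0.1586]
ee_rot: [1.701, 1.57, 0.129]
wrist_force: [-0.5, 0.0, 0.6]
width: 0.0755
```

```bash
python3 -c "
from h import *
snap('wrist','w7.png')
goto(.446,.03,.16,0)"
```

```text
tcp [0.6059 0.0269 0.157 ] tilt 0.13 jaw yaw -0.1 y [ 1.    -0.001 -0.002] z [-0.001 -1.    -0.   ] q6 -0.05 F [-0.7  0.1 -1.1] w 0.075 t 16.65
shift cm [ -0.26 -15.99  -0.29] turn -0.1
```

View pics/w7.png

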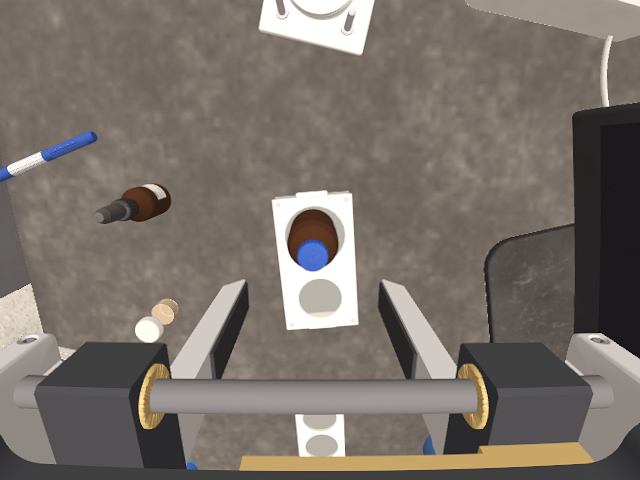

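Request:
carry_out(
  targets=[
    [0,-0.2,-1,0,0],
    [0,-0.2,-2,0,0],
    [0,-0.2,-3,0,0],
    [0,-0.2,-3,0,0],
    [0,-0.2,-3,0,0],
    [0,-0.2,-2,0,0],
    [0,0,-1.5,0,0],
    [0,0,-0.5,0,0],
    [0,0,0,0,0],
    [0,0,0,0,0],
  ],
)

```text
time: 17.65
tool_pos: [0.4467, 0.0271, 0.1699]
ee_rot: [-1.802, 1.57, 2.909]
wrist_force: [0.7, -0.2, -0.3]
width: 0.094
```

Run:
```python
from h import *
s=snap('wrist','w8.png')
u,v=proj(s,[.446,.059,.06]).round().astype(int); print(u,v)
x0,y0=u-60,max(v-90,0); cv2.imwrite('pics/w8c.png',cv2.resize(cv2.cvtColor(s['image'][y0:v+60,x0:u+60],cv2.COLOR_RGB2BGR),None,fx=3.5,fy=3.5,interpolation=cv2.INTER_CUBIC)); print(x0,y0)
goto(.446,.059,.16,0)
import pickle; pickle.dump(s,open('w8.pkl','wb'))
```

```text
314 208
254 118
tcp [0.4469 0.027  0.1699] tilt 0.05 jaw yaw -0.1 y [ 1.    -0.001 -0.001] z [-0.001 -1.    -0.   ] q6 -0.06 F [-0.   0.5 -0.4] w 0.0937 t 17.7
shift cm [ 0.99 -0.1  -3.2 ] turn -0.1
```

View pics/w8c.png

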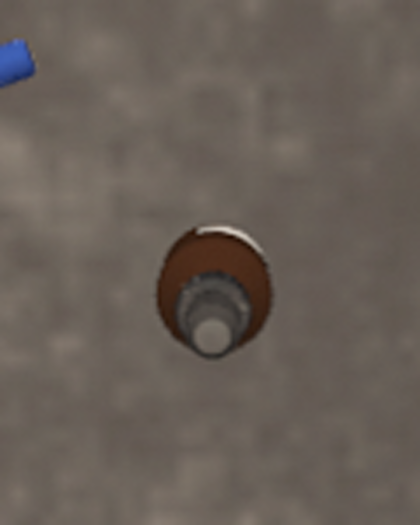

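Run:
```python
from h import *
import pickle
s=pickle.load(open('w8.pkl','rb'))
print(onz(s,314.9,214.3,.096),onz(s,314.9,206.8,.068))
```

```text
[0.4468917  0.06028283 0.096     ] [0.44702696 0.06107664 0.068     ]
```

Request:
carry_out(
  targets=[
    [0,0,0,-1.5,0],
    [0,0,0,-1.4,0],
    [0,1,0,-0.5,0],
    [0,2,0,0,0],
    [0,3,0,0,0],
    [0,3,0,0,0],
    [0,2,0,0,0],
    [0,1.2,0,0,0],
    [0,0,0,0,0],
    [0,0,0,0,0],
    [0.4,0,0,0,0],
    [0.6,0,0,0,0],
    [0.7,0,0,0,0],
  ],
)

```text
time: 19.0
tool_pos: [0.4474, 0.0611, 0.0494]
ee_rot: [1.611, 1.569, 0.039]
wrist_force: [0.4, 0.4, 0.4]
width: 0.0733
```

```bash
python3 -c "
from h import *
goto(.447,.0607,.048,0)"
```

```text
tcp [0.4474 0.0611 0.0494] tilt 0.11 jaw yaw -0.1 y [ 1.    -0.001  0.002] z [-0.001 -1.    -0.   ] q6 0.01 F [0.4 0.4 0.4] w 0.0733 t 19.0
shift cm [ 0.14 -0.04  0.04] turn -0.1
```

Request:
carry_out(
  targets=[
    [1,0,0,0,0],
    [1,0,0,0,0],
    [1,0,0,0,0],
    [1,0,0,0,0],
    [1,0,0,0,0],
    [1,0,0,0,0],
    [1,0,0,0,0],
    [1,0,0,0,0],
    [1,0,0,0,0],
    [1,0,0,0,0],
    [1,0,0,0,0],
  ],
)

```text
time: 20.1
tool_pos: [0.4469, 0.0611, 0.0486]
ee_rot: [1.756, 1.57, 0.184]
wrist_force: [0.6, 0.1, 1.4]
width: 0.0173
```

```bash
python3 -c "
from h import *
goto(.6123,-.0385,.16,0)"
```

```text
tcp [0.4469 0.0611 0.0486] tilt 0.03 jaw yaw -0.1 y [ 1.    -0.001  0.001] z [-0.001 -1.    -0.   ] q6 0.01 F [0.6 0.1 1.4] w 0.0173 t 20.1
shift cm [-11.13  16.56   9.94] turn -0.1
```

Request:
carry_out(
  targets=[
    [1,-0.5,0,0,0],
    [1,-1,0,0,0],
    [1,-2,0,0,0],
    [1,-3,0,0,0],
    [1,-2.6,0,0,0],
    [1,-1.5,0.5,0.5,0],
    [1,-0.5,1.5,1,0],
    [1,0,2,1.5,0],
    [1,0,2.5,1.5,0],
    [1,0,3,1.5,0],
    [1,0,2.5,1.5,0],
    [1,0,2,1.4,0],
    [1,0,1.5,1,0],
    [1,0,1,0,0],
    [1,0,0,0,0],
    [1,0,0,0,0],
  ],
)

```text
time: 21.7
tool_pos: [0.6112, -0.0375, 0.1596]
ee_rot: [-2.184, 1.57, 2.527]
wrist_force: [0.1, 0.5, 0.0]
width: 0.0175
```

```bash
python3 -c "
from h import *
s=snap('wrist','w9.png')
cv2.imwrite('pics/w9c.png',cv2.resize(cv2.cvtColor(s['image'][120:420,180:460],cv2.COLOR_RGB2BGR),None,fx=2,fy=2))
goto(.6123,-.0385,.0516,0)"
```

```text
tcp [ 0.611  -0.0374  0.1597] tilt 0.03 jaw yaw -0.0 y [ 1.    -0.001 -0.   ] z [-0.001 -1.    -0.   ] q6 -0.15 F [-0.   0.1  0. ] w 0.0175 t 21.75
shift cm [10.81  0.13  0.11] turn -0.0
```

View pics/w9c.png

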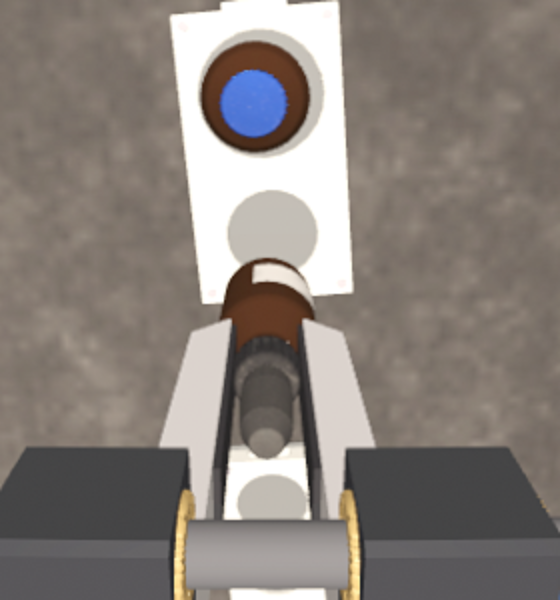

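Run:
```python
from h import *
s=snap('wrist'); im=s['image'].astype(int)
b=((im[...,2]>100)&(im[...,2]-im[...,0]>60)).astype(np.uint8)[:250]
n,l,st,c=cv2.connectedComponentsWithStats(b); k=1+st[1:,4].argmax(); x,y,w,h,a=st[k]; print('cap',onz(s,x+w/2,y+h/2,.091))
M=np.array([onz(s,180+p[0]/2,120+p[1]/2,.024)[:2] for p in [(171,16),(339,1),(353,292),(203,303)]])
print(M.round(4).tolist(),'c',M.mean(0))
d=M[0]+M[1]-M[2]-M[3]; d/=np.linalg.norm(d); print('wide',M.mean(0)+.03*d,'narrow',M.mean(0)-.036*d)
```

```text
cap [0.60552587 0.0276584  0.091     ]
[[0.5679, 0.0611], [0.6419, 0.0672], [0.6526, -0.0683], [0.5785, -0.074]] c [ 0.61022307 -0.00350458]
wide [0.60787982 0.02640377] narrow [ 0.61303498 -0.0393946 ]
```

Request:
carry_out(
  targets=[
    [1,1,0.2,0.2,0],
    [1,2,0,0,0],
    [1,3,0,0,0],
    [1,2.5,0,0,0],
    [1,1,0,0,0],
    [1,0.5,0,0,0],
    [1,0,0,0,0],
    [1,0,0,0,0],
    [1,0,0,0,0],
  ],
)

```text
time: 22.7
tool_pos: [0.6147, -0.0403, 0.0613]
ee_rot: [1.442, 1.568, -0.13]
wrist_force: [-0.6, 0.5, 0.2]
width: 0.0175
```

```bash
python3 -c "
from h import *
goto(.6127,-.039,.0516,0)"
```

```text
tcp [ 0.6147 -0.0403  0.0613] tilt 0.18 jaw yaw -0.1 y [ 1.    -0.001  0.003] z [-0.001 -1.     0.   ] q6 -0.16 F [-0.6  0.5  0.2] w 0.0175 t 22.7
shift cm [ 0.97 -0.2  -0.13] turn -0.1
```

Request:
carry_out(
  targets=[
    [1,0.3,-0.1,-0.1,0],
    [1,0.3,0,0,0],
    [1,0.2,0,0,0],
    [1,0.1,0,0,0],
    [1,0,0,0,0],
    [1,0,0,0,0],
    [1,0,0,0,0],
  ],
)

```text
time: 23.4
tool_pos: [0.6127, -0.0391, 0.0517]
ee_rot: [1.479, 1.57, -0.093]
wrist_force: [-2.2, 0.8, 5.3]
width: 0.0175
```

```bash
python3 -c "
from h import *
goto(.6127,-.039,.0516,0)"
```

```text
tcp [ 0.6127 -0.0391  0.0517] tilt 0.04 jaw yaw -0.1 y [ 1.    -0.001  0.001] z [-0.001 -1.     0.   ] q6 -0.15 F [-2.2  0.8  5.3] w 0.0175 t 23.4
shift cm [ 0.01 -0.   -0.01] turn -0.1
```

Request:
carry_out(
  targets=[
    [0.8,0,0,0,0],
    [0.6,0,0,0,0],
    [0.4,0,0,0,0],
    [0.4,0,0,0,0],
    [0.4,0,0,0,0],
    [0.4,0,0,0,0],
    [0.4,-1,0,0,0],
    [0.4,-2,0,0,0],
    [0.4,-3,0,0,0],
    [0.4,-3,0,0,0],
    [0.4,-2,-1,1,0],
    [0.4,0,-2,1,0],
    [0.4,0,-3,1,0],
    [0.4,0,-3,1,0],
    [0.4,0,-3,1,0],
    [0.4,0,-2.5,0,0],
    [0.4,0,-1.5,0,0],
    [0.2,0,-0.8,0,0],
    [0.2,0,0,0,0],
    [0.2,0,0,0,0],
  ],
)

```text
time: 25.4
tool_pos: [0.4452, -0.089, 0.161]
ee_rot: [1.429, 1.569, -0.143]
wrist_force: [0.0, 0.2, 0.8]
width: 0.0746
```

```bash
python3 -c "
from h import *
import pickle
s=snap('wrist','w10.png'); pickle.dump(s,open('w10.pkl','wb'))
goto(.445,-.061,.021,0)"
```

```text
tcp [ 0.4452 -0.0889  0.1607] tilt 0.05 jaw yaw -0.1 y [ 1.    -0.001  0.001] z [-0.001 -1.     0.   ] q6 -0.32 F [ 0.7 -0.2  1.1] w 0.0748 t 25.45
shift cm [13.97 -0.04 -2.79] turn -0.1
```

View pics/w10.png

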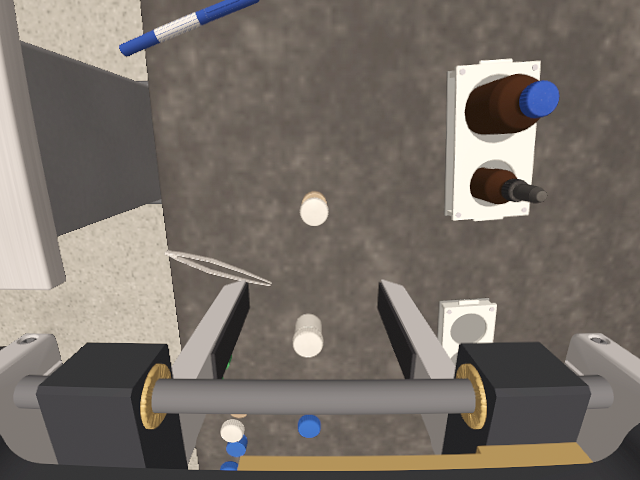

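Run:
```python
from h import *
import pickle
s=pickle.load(open('w10.pkl','rb'))
im=s['image'].astype(int); m=((im.min(2)>195)*255).astype(np.uint8)[180:240,280:350]
n,l,st,c=cv2.connectedComponentsWithStats(m); k=1+st[1:,4].argmax(); x,y,w,h,a=st[k]; print(st[k]+[280,180,0,0,0],onz(s,280+x+w/2,180+y+h/2,.052),w*(s['pose'][2,3]-.052)/338.8)
print('manual',onz(s,314.5,211,.052),'jar',onz(s,308,343,.04),'vA',onz(s,232,431,.052))
```

```text
[301 198  27  28 573] [ 0.44539444 -0.06076576  0.052     ] 0.0229103323076904
manual [ 0.44539522 -0.05989372  0.052     ] jar [ 0.43877155 -0.19734281  0.04      ] vA [ 0.35630832 -0.29915055  0.052     ]
```

Request:
carry_out(
  targets=[
    [0.2,0,0,-1.5,0],
    [0.2,1,0,-1.3,0],
    [0.2,2,0,0,0],
    [0.2,3,0,0,0],
    [0.2,3,0,0,0],
    [0.2,2.5,0,0,0],
    [0.2,1.5,0,0,0],
    [0.2,0.8,0,0,0],
    [0.2,0,0,0,0],
    [0.4,0,0,0,0],
    [0.6,0,0,0,0],
    [1,0,0,0,0],
    [1,0,0,0,0],
    [1,0,0,0,0],
    [1,0,0,0,0],
    [1,0,0,0,0],
    [1,0,0,0,0],
    [1,0,0,0,0],
    [1,0,0,0,0],
    [1,0,0,0,0],
  ],
)

```text
time: 27.45
tool_pos: [0.4446, -0.0609, 0.0226]
ee_rot: [1.608, 1.571, 0.036]
wrist_force: [1.0, 0.2, 0.3]
width: 0.0256
```

```bash
python3 -c "
from h import *
goto(.61,-.29,.15,0)"
```

```text
tcp [ 0.4446 -0.0609  0.0226] tilt 0.01 jaw yaw -0.1 y [ 1.    -0.001  0.   ] z [-0.001 -1.    -0.   ] q6 -0.26 F [1.  0.2 0.3] w 0.0256 t 27.45
shift cm [-12.74  16.57  22.88] turn -0.1
```

Request:
carry_out(
  targets=[
    [1,-1,0,0,0],
    [1,-2,0,0,0],
    [1,-3,0,0,0],
    [1,-3,0,0,0],
    [1,-2.5,1,1,0],
    [1,-1.2,1.5,2,0],
    [1,0,2,3,0],
    [1,0,2,3,0],
    [1,0,2,3,0],
    [1,0,2,3,0],
    [1,0,2,2.5,0],
    [1,0,2,2,0],
    [1,0,1.5,1.5,0],
    [1,0,0.6,0.9,0],
    [1,0,0,0,0],
    [1,0,0,0,0],
    [1,0,0,0,0],
  ],
)

```text
time: 29.15
tool_pos: [0.6098, -0.2792, 0.1499]
ee_rot: [-3.027, 1.57, 1.684]
wrist_force: [0.5, 0.4, -0.7]
width: 0.0254
```

```bash
python3 -c "
from h import *
import pickle
s=snap('wrist','w11.png'); pickle.dump(s,open('w11.pkl','wb'))
goto(.613,-.20,.0256,0)"
```

```text
tcp [ 0.6099 -0.2793  0.15  ] tilt 0.01 jaw yaw -0.0 y [ 1.    -0.001  0.   ] z [-0.001 -1.    -0.   ] q6 -0.51 F [-0.1  0.8  0.4] w 0.0255 t 29.2
shift cm [12.44  0.31 -7.92] turn -0.0
```

View pics/w11.png

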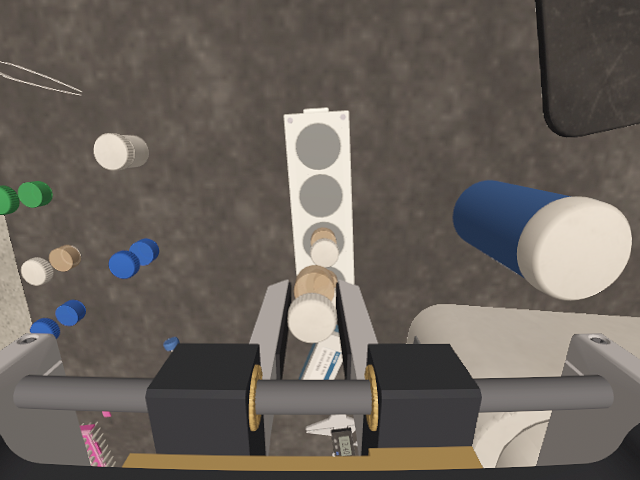

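Run:
```python
from h import *
import pickle
s=pickle.load(open('w11.pkl','rb')); im=s['image'].astype(int)
C=[]
for (u,v) in [(317,147),(321,196)]:
    m=((np.abs(im-im[v,u]).max(2)<22)*255).astype(np.uint8); n,l,st,c=cv2.connectedComponentsWithStats(m); k=l[v,u]; x,y,w,h,a=st[k]
    L,Rr=onz(s,x-.5,v,.018),onz(s,x+w-.5,v,.018); near=onz(s,u,y+h-.5,.018)[1];far=onz(s,u,y-.5,.018)[1]
    print(st[k],'c',(L[0]+Rr[0])/2,(near+far)/2,'w',Rr[0]-L[0],far-near,'near+20mm',near+.02); 
a,b=onz(s,284.5,115,.018),onz(s,349,111,.018); print(a,b,np.linalg.norm(a-b)); m=(a+b)/2;e=(b-a)/np.linalg.norm(b-a); n=np.array([-e[1],e[0],0]); print('yaw',np.degrees(np.arctan2(e[1],e[0])),'w66',m-n*.029,'w22',m-n*.073)
print('vA',onz(s,37,272,.052),'held',onz(s,312,318,.15-.0226+.052))
```

```text
[ 296  123   44   47 1598] c 0.6126398690165988 -0.19660926506922166 w 0.03887443920893818 0.04013729444142622 near+20mm -0.19667791228993478
[ 300  174   42   43 1412] c 0.615476859547296 -0.23995444684075087 w 0.038528780236416926 0.03946260441359334 near+20mm -0.23968574904754755
[ 0.58409073 -0.17029102  0.018     ] [ 0.6397216  -0.16708426  0.018     ] 0.055723225873745154
yaw 3.299083482948069 w66 [ 0.61357506 -0.19763958  0.018     ] w22 [ 0.61610717 -0.24156666  0.018     ]
vA [ 0.35979842 -0.30231203  0.052     ] held [ 0.60801666 -0.27716292  0.1794    ]
```

Request:
carry_out(
  targets=[
    [1,0,0.3,-1.5,0],
    [1,0,0,-3,0],
    [1,0,0,-2.2,0],
    [1,1,0,-1.5,0],
    [1,2,0,0,0],
    [1,3,0,0,0],
    [1,2.5,0,0,0],
    [1,1,0,0,0],
    [1,0,0,0,0],
    [1,0,0,0,0],
    [1,0,0,0,0],
  ],
)

```text
time: 30.3
tool_pos: [0.6146, -0.1986, 0.0566]
ee_rot: [1.189, 1.567, -0.383]
wrist_force: [0.7, -0.3, 0.4]
width: 0.0255
```

```bash
python3 -c "
from h import *
goto(.613,-.197,.0256,0)"
```

```text
tcp [ 0.6146 -0.1986  0.0566] tilt 0.21 jaw yaw -0.1 y [ 1.    -0.001  0.003] z [-0.001 -1.     0.001] q6 -0.4 F [ 0.7 -0.3  0.4] w 0.0255 t 30.3
shift cm [ 3.1  -0.17 -0.16] turn -0.1
```

Lower to the floor, release and lift; then head for vial A.

Request:
carry_out(
  targets=[
    [1,0.8,0,-0.1,0],
    [1,1,0,0,0],
    [1,0.7,0,0,0],
    [1,0.4,0,0,0],
    [1,0.15,0,0,0],
    [1,0,0,0,0],
    [1,0,0,0,0],
    [1,0,0,0,0],
  ],
)

```text
time: 31.1
tool_pos: [0.613, -0.197, 0.0255]
ee_rot: [-1.876, 1.57, 2.835]
wrist_force: [-2.5, 0.5, 8.4]
width: 0.0256
```

```bash
python3 -c "
from h import *
goto(.613,-.197,.0256,0)"
```

```text
tcp [ 0.613  -0.197   0.0255] tilt 0.03 jaw yaw -0.1 y [ 1.    -0.001 -0.001] z [-0.001 -1.    -0.   ] q6 -0.4 F [-2.5  0.5  8.4] w 0.0256 t 31.1
shift cm [-0.01 -0.   -0.  ] turn -0.1
```

Request:
carry_out(
  targets=[
    [0.5,0,0,0,0],
    [0.4,0,0,0,0],
    [0.4,0,0,0,0],
    [0.4,0,0,0,0],
    [0.4,0,0,0,0],
    [0.4,-1,0,0,0],
    [0.4,-2.5,0,0,0],
    [0.4,-4,0,0,0],
    [0.4,-4,0,0,0],
    [0.4,-2,-1.6,0.6,0],
    [0.4,0,-3,1.5,0],
    [0.4,0,-3.5,2,0],
    [0.4,0,-3.5,2,0],
    [0.4,0,-3.5,2,0],
    [0.4,0,-3.5,2,0],
    [0.4,0,-3,1.5,0],
    [0.4,0,-2.5,1,0],
    [0.4,0,-1.5,1,0],
    [0.4,0,0,0,0],
    [0.4,0,0,0,0],
  ],
)

```text
time: 33.1
tool_pos: [0.3576, -0.3329, 0.1597]
ee_rot: [1.25, 1.569, -0.323]
wrist_force: [0.5, -0.5, -1.2]
width: 0.0567
```

```bash
python3 -c "
from h import *
import pickle
s=snap('wrist','w12.png'); pickle.dump(s,open('w12.pkl','wb'))
goto(.357,-.303,.023,0)"
```

```text
tcp [ 0.3579 -0.3326  0.1595] tilt 0.07 jaw yaw -0.1 y [ 1.    -0.001  0.001] z [-0.001 -1.     0.   ] q6 -0.86 F [-0.2  0.2  0.2] w 0.0565 t 33.15
shift cm [13.65 -0.11 -2.96] turn -0.1
```

View pics/w12.png

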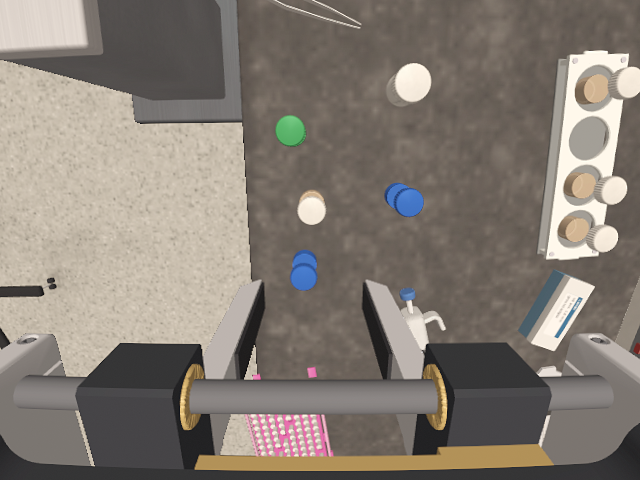

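Run:
```python
from h import *
import pickle
s=pickle.load(open('w12.pkl','rb'))
im=s['image'].astype(int); m=((im.min(2)>195)*255).astype(np.uint8)[180:240,280:345]
n,l,st,c=cv2.connectedComponentsWithStats(m); k=1+st[1:,4].argmax(); x,y,w,h,a=st[k]; print(st[k]+[280,180,0,0,0],onz(s,280+x+w/2,180+y+h/2,.052))
print('manual',onz(s,312,209,.052),'blues',onz(s,304,278,.052),onz(s,408,202,.052),'green',onz(s,290,130,.052),'jar',onz(s,413,82,.04))
```

```text
[298 197  27  27 574] [ 0.35525437 -0.30312007  0.052     ]
manual [ 0.355687   -0.30182292  0.052     ] blues [ 0.34818679 -0.36510082  0.052     ] [ 0.43758747 -0.29593315  0.052     ] green [ 0.33823316 -0.23738313  0.052     ] jar [ 0.43829249 -0.19931786  0.04      ]
```

Request:
carry_out(
  targets=[
    [0.4,0,-0.2,-1.5,0],
    [0.4,0,0,-1.5,0],
    [0.4,1,0,0,0],
    [0.4,2,0,0,0],
    [0.4,3,0,0,0],
    [0.4,3,0,0,0],
    [0.4,2.5,0,0,0],
    [0.4,1.3,0,0,0],
    [0.4,0.8,0,0,0],
    [0.4,0,0,0,0],
    [0.4,0,0,0,0],
    [1,0,0,0,0],
    [1,0,0,0,0],
    [1,0,0,0,0],
    [1,0,0,0,0],
    [1,0,0,0,0],
    [1,0,0,0,0],
    [1,0,0,0,0],
  ],
)

```text
time: 34.95
tool_pos: [0.3553, -0.303, 0.0232]
ee_rot: [0.728, 1.57, -0.844]
wrist_force: [-0.2, -0.1, 2.2]
width: 0.0254
```

```bash
python3 -c "
from h import *
goto(.6158,-.2404,.16,0)"
```

```text
tcp [ 0.3553 -0.303   0.0232] tilt 0.03 jaw yaw -0.1 y [ 1.    -0.001  0.   ] z [-0.001 -1.     0.   ] q6 -0.83 F [-0.2 -0.1  2.2] w 0.0254 t 34.95
shift cm [-13.67  26.04  -6.29] turn -0.1
```

Request:
carry_out(
  targets=[
    [1,-1,0,0,0],
    [1,-2,0,0,0],
    [1,-3,0,0,0],
    [1,-3,0,0,0],
    [1,-2.7,1,0,0],
    [1,-2,2,-0.5,0],
    [1,0,3,-0.8,0],
    [1,0,3.5,-0.8,0],
    [1,0,3.5,-0.8,0],
    [1,0,3.5,-0.8,0],
    [1,0,3.5,-0.8,0],
    [1,0,2.5,-0.8,0],
    [1,0,2,-0.6,0],
    [1,0,1.5,-0.4,0],
    [1,0,0,0,0],
    [1,0,0,0,0],
    [1,0,0,0,0],
  ],
)

```text
time: 36.65
tool_pos: [0.6145, -0.2405, 0.1601]
ee_rot: [-1.642, 1.57, 3.068]
wrist_force: [0.2, -0.3, -0.5]
width: 0.0255
```

```bash
python3 -c "
from h import *
goto(.6158,-.2404,.0262,0)"
```

```text
tcp [ 0.6145 -0.2405  0.1601] tilt 0.03 jaw yaw -0.1 y [ 1.    -0.002 -0.   ] z [-0.002 -1.    -0.   ] q6 -0.46 F [ 0.2 -0.3 -0.5] w 0.0255 t 36.65
shift cm [ 1.339e+01  1.400e-01 -1.000e-02] turn -0.1
```

Request:
carry_out(
  targets=[
    [1,1,0.1,0,0],
    [1,2,0,0,0],
    [1,3,0,0,0],
    [1,3,0,0,0],
    [1,2,0,0,0],
    [1,1,0,0,0],
    [1,0.6,0,0,0],
    [1,0.4,0,0,0],
    [1,0.3,0,0,0],
    [1,0,0,0,0],
    [1,0,0,0,0],
    [1,0,0,0,0],
    [1,0,0,0,0],
  ],
)

```text
time: 37.95
tool_pos: [0.6166, -0.2403, 0.0275]
ee_rot: [1.207, 1.57, -0.365]
wrist_force: [-0.0, -0.3, -0.2]
width: 0.0257
```

```bash
python3 -c "
from h import *
goto(.6158,-.2404,.0262,0)"
```

```text
tcp [ 0.6166 -0.2403  0.0275] tilt 0.05 jaw yaw -0.1 y [ 1.    -0.001  0.001] z [-0.001 -1.     0.   ] q6 -0.46 F [-0.  -0.3 -0.2] w 0.0257 t 37.95
shift cm [ 0.13 -0.08  0.01] turn -0.1
```

Release, lift, and back off toward −y so the camera sees the whole area.

Request:
carry_out(
  targets=[
    [1,0.1,0,0,0],
    [1,0,0,0,0],
    [1,0,0,0,0],
    [0.5,0,0,0,0],
    [0.4,0,0,0,0],
    [0.4,0,0,0,0],
    [0.4,0,0,0,0],
    [0.4,0,0,0,0],
    [0.4,-1,0,0,0],
    [0.4,-2.5,0,0,0],
    [0.4,-4,0,0,0],
    [0.4,-4,0,0,0],
    [0.4,-4,-1,1,0],
    [0.4,-2,-2,2,0],
    [0.4,0,-3,2.5,0],
    [0.4,0,-2,2,0],
    [0.4,0,-1,1,0],
    [0.4,0,0,0,0],
    [0.4,0,0,0,0],
    [0.4,0,0,0,0],
  ],
)

```text
time: 39.95
tool_pos: [0.5271, -0.324, 0.2007]
ee_rot: [2.96, 1.57, 1.39]
wrist_force: [-0.1, 0.3, -0.9]
width: 0.0563
```

```bash
python3 -c "
from h import *
snap('wrist','w13.png');s=snap('side','s2.png')
cv2.imwrite('pics/s2c.png',cv2.resize(cv2.cvtColor(s['image'][140:410,225:475],cv2.COLOR_RGB2BGR),(556,600),interpolation=cv2.INTER_CUBIC))
goto(.5,-.3,.2)"
```

```text
tcp [ 0.527  -0.324   0.2006] tilt 0.04 jaw yaw 0.0 y [ 1.  0. -0.] z [ 0.    -1.    -0.001] q6 -0.64 F [-0.1 -0.5  0.1] w 0.0563 t 40.05
shift cm [ 0.07 -2.7  -2.4 ] turn 0.0
```

Run:
```python
from h import *
def check(cam):
    s=snap(cam); im=s['image'].astype(int); hsv=cv2.cvtColor(s['image'],cv2.COLOR_RGB2HSV)
    for n,X,kind in [('vB brown',(.613,-.197,.012),'br'),('vA brown',(.6158,-.2404,.012),'br'),('vial held1 ref',(.6183,-.2843,.012),'br'),('amber cap',(.606,.0275,.086),'bl'),('dropper bulb',(.6127,-.039,.1),'dk'),('dish top',(.6135,.244,.038),'w'),('jar',(.4385,-.199,.035),'w')]:
        u,v=proj(s,X); x0,y0=int(u)-25,int(v)-25
        if not(25<u<615 and 25<v<455): print(n,'out'); continue
        p=im[y0:y0+50,x0:x0+50]
        m={'br':(p[...,0]-p[...,2]>45),'bl':(p[...,2]-p[...,0]>60),'dk':p.max(2)<95,'w':p.min(2)>190}[kind].astype(np.uint8)
        k,l,st,c=cv2.connectedComponentsWithStats(m)
        if k<2: print(n,'none'); continue
        j=1+np.argmin([np.hypot(*(q-25))-.05*a for q,a in zip(c[1:],st[1:,4])]); cc=c[j]+[x0,y0]
        print(cam,n,'exp px',np.round([u,v],1),'found',cc.round(1),'bbox',st[j][2:],'err mm',((onz(s,*cc,X[2])-X)[:2]*1000).round(1))
check('wrist');check('side')
```

```text
wrist vB brown exp px [398.9 101.5] found [393.8 103.6] bbox [ 18  24 175] err mm [-5.1 -2.1]
wrist vA brown exp px [399.  145.6] found [393.6 145.3] bbox [ 15  23 156] err mm [-5.6  0.3]
wrist vial held1 ref exp px [398.6 187.7] found [394.5 185.2] bbox [ 19  23 177] err mm [-4.7  2.7]
amber cap out
dropper bulb out
dish top out
wrist jar exp px [221.2 100.8] found [220.  100.3] bbox [ 31  33 788] err mm [-1.1  0.4]
side vB brown exp px [409.  315.9] found [408.6 314.6] bbox [ 13  13 121] err mm [0.2 3.4]
side vA brown exp px [416.8 333.8] found [416.9 332.9] bbox [ 14  14 141] err mm [0.7 2.2]
side vial held1 ref exp px [425.3 353.6] found [425.7 352.8] bbox [ 15  15 169] err mm [1.  1.6]
amber cap none
side dropper bulb exp px [392.6 227.1] found [396.  218.8] bbox [ 50  26 436] err mm [13.4 27.9]
side dish top exp px [366.3 184. ] found [363.2 175.1] bbox [ 25  27 164] err mm [ 0.3 47.8]
side jar exp px [313.5 316.8] found [313.5 315.1] bbox [ 16  12 152] err mm [0.4 4.1]
```

Request:
carry_out(
  targets=[
    [0.4,-1,0,-1.5,0],
    [0.4,-1,0,-3,0],
    [0.4,-1,0,-4,0],
    [0.4,-1,0,-4,0],
    [0.4,-1,0,-4,0],
    [0.4,0,0,-4,0],
    [0.4,0,0,-4,0],
    [0.4,0,0,-3,0],
    [0.4,0,0,-2,0],
    [0.4,0,0,-1,0],
    [0.4,0,0,0,0],
    [0.4,0,0,0,0],
    [0.4,0,0,0,0],
  ],
)

```text
time: 41.45
tool_pos: [0.5266, -0.0209, 0.251]
ee_rot: [-0.261, 1.571, -1.834]
wrist_force: [0.5, 0.7, -0.8]
width: 0.0563
```

Run:
```python
from h import *
s=snap('wrist','w14.png'); im=s['image'].astype(int); print(robot.get_obs()['tool_pos'].round(3))
def comp(X,f,r=35):
    u,v=proj(s,X); x0,y0=max(int(u)-r,0),max(int(v)-r,0); p=im[y0:y0+2*r,x0:x0+2*r]; m=f(p).astype(np.uint8)
    k,l,st,c=cv2.connectedComponentsWithStats(m); j=1+st[1:,4].argmax(); b=st[j]; cc=np.array([x0+b[0]+b[2]/2,y0+b[1]+b[3]/2])
    print('exp',np.round([u,v],1),'found',cc,b[2:],'pos',onz(s,*cc,X[2]).round(4))
print('amber cap');comp((.606,.0275,.088),lambda p:p[...,2]-p[...,0]>60)
print('dropper dark (leans away from nadir)');comp((.6127,-.039,.08),lambda p:(p.max(2)<95))
print('dropper foot/bulb exp px',proj(s,(.6127,-.039,.02)),proj(s,(.6127,-.039,.1)))
# dish: edge circle
u,v=proj(s,(.6135,.244,.038)); g=cv2.cvtColor(s['image'],cv2.COLOR_RGB2GRAY); x0,y0=int(u)-50,max(int(v)-50,0); c=cv2.resize(g[y0:y0+100,x0:x0+100],None,fx=4,fy=4,interpolation=cv2.INTER_CUBIC)
R=4*338.8*.03/(s['pose'][2,3]-.038)/0.95
print('dish exp',u,v,'R px',R/4); h=cv2.HoughCircles(c,cv2.HOUGH_GRADIENT,1.5,20,param1=60,param2=25,minRadius=int(.75*R),maxRadius=int(1.15*R))
for q in (h[0][:4] if h is not None else []):
    print('circle r px',q[2]/4,onz(s,x0+q[0]/4,y0+q[1]/4,.038).round(4))
```

```text
[ 0.527 -0.021  0.251]
amber cap
exp [393.5 181.6] found [392.5 181.5] [ 25  25 476] pos [0.605  0.0276 0.088 ]
dropper dark (leans away from nadir)
exp [394.2 243.2] found [384.5 234.5] [ 31  35 679] pos [ 0.6017 -0.0293  0.08  ]
dropper foot/bulb exp px [383.12096722 229.8223463 ] [398.65746187 248.67878367]
dish exp 400.72935858575886 -41.91993908577277 R px 27.327364271926523
circle r px 24.825 [0.6235 0.2048 0.038 ]
```

Request:
carry_out(
  targets=[
    [0.4,0,0.5,-1.5,0],
    [0.4,0,1,-3,0],
    [0.4,0,1,-3,0],
    [0.4,0,1,-3,0],
    [0.4,0,1,-3,0],
    [0.4,0,1,-2,0],
    [0.4,0,0.5,-1,0],
    [0.4,0,0,0,0],
    [0.4,0,0,0,0],
    [0.4,0,0,0,0],
  ],
)

```text
time: 42.5
tool_pos: [0.5867, 0.1439, 0.2512]
ee_rot: [0.407, 1.571, -1.166]
wrist_force: [0.2, -0.2, 0.0]
width: 0.0561
```

Run:
```python
from h import *
s=snap('wrist','w15.png'); print(robot.get_obs()['tool_pos'].round(3))
u,v=proj(s,(.6135,.244,.038)); g=cv2.cvtColor(s['image'],cv2.COLOR_RGB2GRAY); x0,y0=int(u)-45,max(int(v)-45,0); c=cv2.resize(g[y0:y0+90,x0:x0+90],None,fx=6,fy=6,interpolation=cv2.INTER_CUBIC)
R=6*abs(proj(s,(.6435,.244,.038))[0]-u); print('exp',u,v,R/6)
h=cv2.HoughCircles(c,cv2.HOUGH_GRADIENT,1.5,15,param1=40,param2=20,minRadius=int(.8*R),maxRadius=int(1.12*R))
for q in (h[0][:4] if h is not None else []): print('r px',q[2]/6,'@38',onz(s,x0+q[0]/6,y0+q[1]/6,.038).round(4))
w=(g[y0:y0+90,x0:x0+90]); 
# stand centre from the whole white base
m=((s['image'].min(2)>150)*255).astype(np.uint8); n,l,st,cc=cv2.connectedComponentsWithStats(m); k=l[int(v),int(u)]
cn=max(cv2.findContours((l==k).astype(np.uint8),cv2.RETR_EXTERNAL,cv2.CHAIN_APPROX_NONE)[0],key=len); P=np.array([onz(s,*q[0],.006)[:2]*1000 for q in cn],np.float32); print('base',cv2.minAreaRect(P))
```

```text
[0.587 0.144 0.251]
exp 338.1343960647515 129.61465578223644 27.21090515210335
r px 26.891668 @38 [0.6004 0.2617 0.038 ]
r px 26.241667 @38 [0.6116 0.2645 0.038 ]
r px 25.791666 @38 [0.6121 0.2614 0.038 ]
r px 27.666666 @38 [0.6205 0.2248 0.038 ]
base ((613.4780883789062, 244.55859375), (93.30652618408203, 93.78077697753906), 77.37821960449219)
```

```bash
python3 -c "
from h import *
print(robot.get_obs()['time'],robot.close_job())"
```

```text
the job is handed in; nothing more can be done
42.55 None
```

I put all five items away and handed the job in at 42.6 s of the allowed 131 s. I left the jar and the blue and green look-alikes alone.

My last checks showed:
- **Dish:** the picture after release showed it lying flat between the pins. It was released within about 1 mm of the measured stand centre. A later automatic circle fit on the dish was too noisy to use, so that picture is the evidence.
- **Amber bottle:** it stands in the wide well, with its cap about 3 mm from the measured well centre.
- **Dropper bottle:** I felt it touch the floor of the narrow well, and it was upright in the picture afterwards. The dark blob found later fits an upright bottle there. One side-view check of the dropper and dish gave unusable readings, and the same view did not find the amber cap; I suspect the arm was in the way.
- **Vials:** both sit in the two empty wells. The first was seen upright in a picture; the second was only checked by numbers. The wrist view showed offsets of about 5 mm, but one of the rack's fixed vials showed the same offset. The side view agreed with the expected places within about 4 mm.
- **Jar:** in the closest (wrist) view it is within about 1 mm of where it was; the side view put it about 4 mm off.

I had used all 16 picture views by then, so the last checks after the second vial were numbers only.

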